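# Take the master bearing card off its upturned peg and stand it in the holder

## Robot

A 6-joint arm with a two-finger parallel gripper is mounted at the origin on the work surface. World frame = base frame: x ahead of the robot, y to its left, z up, the work surface at z = 0. Lengths are in m, angles in rad, forces in N, time in s.
With the tool pointing down it reaches from about 0.3 to 0.75 m from the base axis. Payload 8.5 kg.
Tool frame: the origin (TCP) lies midway between the tips of the shut fingers; the grasp point (between the pads) lies grip_point_offset behind it (grip_point_offset is the distance from the TCP to the grasp point, in m); z points along the fingers, y is the line along which they close (so a half turn about z gives the same grasp; the last joint's range is limited). The gripper opens to 88 mm and grips with 3 to 60 N. Pads are 18 mm wide; open, the fingers measure 123 mm over their backs; the gripper's body (75 mm by 187 mm) begins 45 mm behind the grasp point.
Start: joints at [-1.485, 0.381, 1.297, -0, 1.464, -0.215], TCP at [0.163, -0.525, 0.239] pointing down, gripper open.
Joint ranges: [-3.11, 3.11], [-0.89, 2.33], [0.22, 2.48], [-1.42, 4.56], [0.17, 2.85], [-2.88, 2.88]. Speed limits (rad/s): [2.39, 2.39, 3.14, 3.14, 3.14, 3.14].

## Interface

Orientations are given as [roll, pitch, yaw] about the fixed x, y, z axes, in that order (R = Rz(yaw) Ry(pitch) Rx(roll)).
In Python, from workcell import read_state, camera, camera_params, job_done, grip_point_offset gives the robot as it stands. The module is installed in compiled form; this text tells all that it offers.
- The arm moves only by the tool step_arm, never from a script. Its argument "rows" is a list of rows, each an object of numbers: "tx", "ty", "tz": the shift along the tool's x, y, z in m; "rx", "ry", "rz": the turn, a rotation vector about the tool's x, y, z in degrees; "claw": the finger opening in m, from 0 to 0.0881. A call has 1 to 12 rows; each row is the pose to reach, as a shift and turn from the pose commanded when the call began, along the tool's axes at that moment; what a row does not reach only later rows make up. A row lasts 1/12 s, in which the tool goes at most 41.7 mm and 7.16 degrees, less where a joint would pass 70% of its speed; a pose out of reach is approached as far as the arm can. A call with a gripper value outside its range is refused whole. The fingers move at their own pace and stop on an object; the grip force is fixed at half the most. Time passes only in rows, so rows that repeat a pose let the fingers close. It gives the time, the measured TCP pose, the force, the opening and the grip force at its end, in the units of the state.
- read_state(): the state, without advancing time (a new reading comes with each control period).
- camera(name): name is "side" or "top"; returns (picture, depth): 384x512x3 uint8, red, green, blue; 384x512 float32, m along the optical axis (not along the pixel's ray), 0 where there is no reading.
- camera_params(name): a dict with "fx", "fy", "cx", "cy" (pixels), "R" (3x3) and "t" (3): a world point X has camera coordinates R X + t. Camera axes: x right, y down, z forward; pixel columns grow to the right and rows downward; lengths in m; the calibration is good to about 2 mm. A picture is of the moment at which its call begins. camera_params takes no time and is no camera call.
- job_done(): hands the job in; it is judged then, once.
The state is a dict: "t": time; "qpos": joint angles; "joint_vel": joint speeds; "joint_torque": joint torques, N m; "tcp_pos": TCP position; "orientation": TCP orientation; "wrist_force": force on the tool from outside, world axes, zero at the start; "wrist_torque": the same for the moment, N m; "grip_width": opening from 0.0 (shut) to 1.0 (fully open); "finger_force": force on a finger pad.
Only numpy, scipy, OpenCV 4.12 (cv2) and the standard library are available. Lean on these libraries where they do the work, as an engineer would, in place of code of your own. Each camera call takes 0.05 s, during which the arm holds its last target. There are 200 camera calls.

## Task

Take the blue bearing card off its display peg: raise it as you slide it outwards so that its eye follows the peg's upturned tip, by feel and gently, because the peg breaks if it is forced (about 7 N). Then stand the card upright in the slot of the grey holder, lowering it to the bottom of the slot before letting go. Leave the yellow card on its peg, and leave the bearing and the micrometer where they are.

Things in the scene. Friction and masses are not known exactly. Their poses are not given: they have to be found in the camera images.
- stand: fixed display stand, origin under the centre of its 150 x 200 x 12 mm base, z up. A crossbar (top at z 210 mm, front face at x = +30 mm) carries two level round steel pegs, 5 mm thick, axes at z = 205 mm, y = -60 and +60 mm, running to -x and ending in red upturned tips. They do not give; more than 7 N from the card or the robot breaks them.
- peg_r_root (a point): where the peg at the stand's y = -60 mm leaves the crossbar (x = +30 mm, z = 205 mm in the stand; axes as the stand's). The level part ends at an elbow 70 to 110 mm out from here; there a straight red tip 40 mm long rises outwards (to -x) at 12 to 44 degrees. Elbow and angle differ on each peg and each day and are not measured: feel them.
- peg_l_root (a point): the same root of the other peg, at the stand's y = +60 mm. On the level peg an upright card can rise 6.5 mm before its eye's lower edge meets the peg. On a tip of 44 degrees it has only 0.8 mm to spare above and below: it must rise as the tip rises, neither sooner nor later.
- card_blue: the card to move: rigid blue plate 8 mm thick (its x), 60 wide (y), 160 tall (z, up), 0.1 to 0.22 kg, origin at the centre of its bottom edge. It hangs on either peg, x axis along the peg, 45 to 62 mm out from the crossbar. A bearing 40 mm across, 3.5 mm proud of each face, sits 64 mm above the bottom.
- card_blue_eye (a point): centre of the blue card's eye, a hole 24 mm wide, 11.5 mm tall between lips only 3 mm thick, 94.25 to 105.75 mm above the bottom; axes as the card's. The peg goes through it; its upper lip rests on the peg. From 112 mm up is plain plate: pinch there from above, fingers on the two faces, no deeper than 25 mm, to stay clear of the tip.
- card_yellow: bystander, hanging on the other peg: the same as the blue card, but yellow
- holder: fixed grey block with a black bottom, 44 x 92 x 48 mm (x, y, z), origin at the centre of its underside. Its slot, open at the top, is 13 mm wide along x and 68 mm long along y, centred, 36 mm deep: its floor is at z = 12 mm. The card stands in it with its 8 mm along the holder's x, either face forward.
- bearing: bystander: loose steel ball bearing lying flat, 62 mm across, 18 mm high, origin at the centre of its underside
- micrometer: bystander: loose micrometer lying flat, about 145 mm long (x), 50 mm wide (y), 15 mm high, origin on its underside, 51 mm from its frame end
There are look-alikes about, which are no part of the job. What is shaped like the card_blue but orange is not meant.

How it is judged:
By the outcome, as a careful person would: the job done as asked, in the order asked, and still so for the second after the job is handed in, with the robot touching nothing.
It also fails if it takes over 64 s, if anything falls off the work surface, if the arm or the gripper's body presses on something with over 40 N, if the wrist force passes 120 N, or if a joint passes its speed limit or range.

## Working session

There is one attempt and no reset: what is moved stays moved. The work goes in short steps, Python scripts to look and compute and a tool call to move; the robot and the scene stay as the last step left them, time stands still between calls to the robot, and variables do not carry over. Pictures are saved under pics/ and viewed, at most 10 in all, crops included, and the job is handed in when it is done.

Besides the shell and the picture viewer there is one more tool, called in YAML: its name, and indented under it one key for each argument. step_arm: Moves the arm, as the interface text tells. Its arguments: {"type":"object","properties":{"rows":{"type":"array","items":{"type":"object","properties":{"tx":{"type":"number"},"ty":{"type":"number"},"tz":{"type":"number"},"rx":{"type":"number"},"ry":{"type":"number"},"rz":{"type":"number"},"claw":{"type":"number"}}}}},"required":["rows"]}

```bash
mkdir -p pics; cat > h.py <<'E'
import numpy as np, cv2
from workcell import *
def grab(n):
    p,d=camera(n); np.savez(f'{n}.npz',p=p,d=d); return p,d
def world(n,d):
    c=camera_params(n); v,u=np.mgrid[:384,:512]
    X=np.stack([(u-c['cx'])/c['fx']*d,(v-c['cy'])/c['fy']*d,d],-1)
    return (X-np.array(c['t']))@np.array(c['R'])
E
python3 - <<'E'
from h import *
for n in('side','top'):
    p,d=grab(n); cv2.imwrite(f'pics/{n}0.png',cv2.resize(p[...,::-1],(768,576)))
    c=camera_params(n); print(n,c['fx'],np.round(c['R'],3).tolist(),np.round(-np.array(c['R']).T@np.array(c['t']),3))
s=read_state(); print(s['tcp_pos'],s['orientation'],s['wrist_force'],grip_point_offset if not callable(grip_point_offset) else grip_point_offset())
E
```

```text
side 474.82355802490895 [[-0.981, -0.195, 0.025], [-0.123, 0.506, -0.854], [0.153, -0.84, -0.52]] [0.392 0.908 0.689]
top 417.23308648829004 [[0.008, -1.0, -0.015], [-0.988, -0.006, -0.153], [0.153, 0.016, -0.988]] [0.408 0.016 1.072]
[ 0.16293373 -0.52505591  0.23819115] [-3.14029569e+00 -3.32247521e-04  3.00788487e-01] [-0.08948632  0.6186091  -0.592064  ] 0.0187
```

View pics/side0.png

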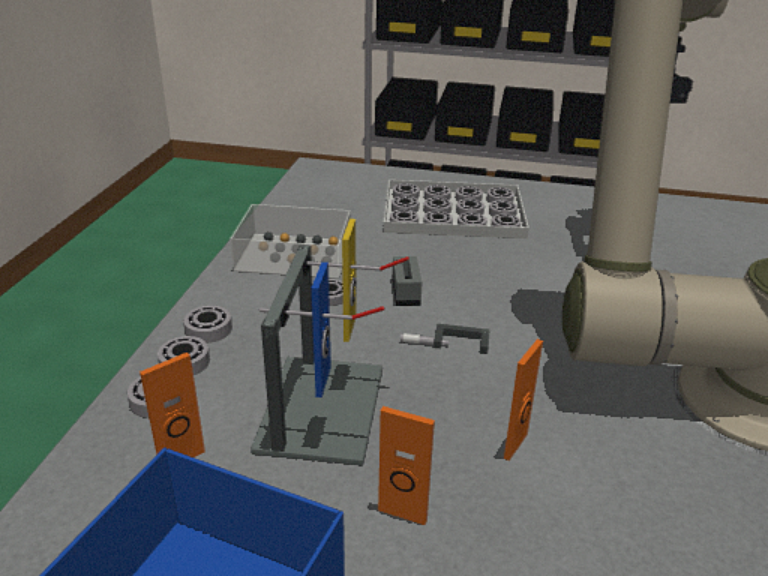

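View pics/top0.png

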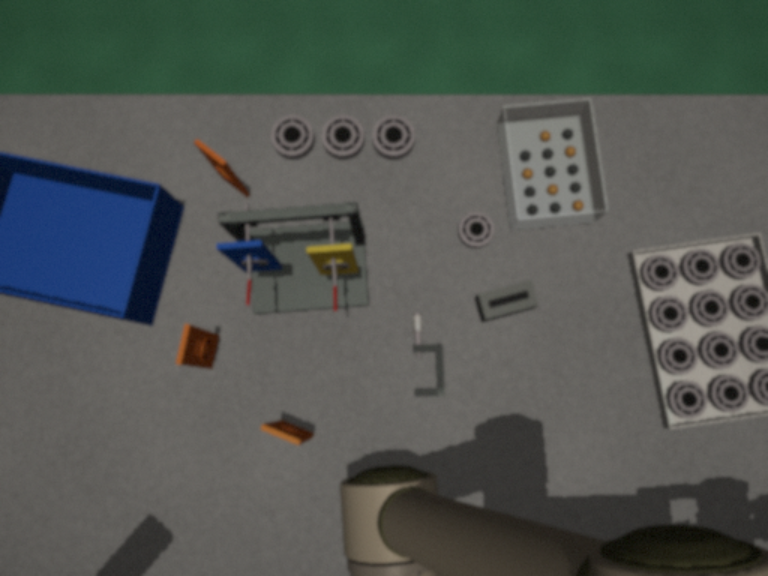

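The side view shows the blue card at (321,328) on the near peg and the yellow one at (349,280). The holder is at (407,280), with three orange decoys at (173,408), (406,465) and (524,400). In the top view the blue card is at (250,255), yellow at (332,260), holder at (507,298), and red tips at (249,292) and (335,298). The blue bin is far too large, so the card meant is the only blue plate hanging on a peg.

```bash
cat > m.py <<'E'
from h import *
D={n:np.load(n+'.npz') for n in('side','top')}
W={n:world(n,D[n]['d']) for n in D}
H={n:cv2.cvtColor(D[n]['p'],cv2.COLOR_RGB2HSV).astype(int) for n in D}
def box(n,u0,u1,v0,v1):
    m=np.zeros((384,512),bool); m[int(v0/1.5):int(v1/1.5),int(u0/1.5):int(u1/1.5)]=1; return m&(D[n]['d']>0)
def show(t,P): 
    print(t,len(P),'med',np.round(np.median(P,0),4),'p2',np.round(np.percentile(P,2,axis=0),4),'p98',np.round(np.percentile(P,98,axis=0),4))
def rect(t,P):
    r=cv2.minAreaRect((P[:,:2]*1000).astype(np.float32)); print(t,'rect',np.round(r[0],1),np.round(r[1],1),round(r[2],1))
blue=lambda n:(H[n][...,0]>100)&(H[n][...,0]<130)&(H[n][...,1]>110)
red=lambda n:((H[n][...,0]<6)|(H[n][...,0]>174))&(H[n][...,1]>130)
for n,b in(('side',(305,335,255,400)),('top',(210,290,232,280))):
    P=W[n][box(n,*b)&blue(n)]; show(n+' blue',P)
    z=P[:,2].max(); Q=P[P[:,2]>np.percentile(P[:,2],98)-.006]; 
    if n=='top': rect('bluetop',Q); show('bt',Q)
    else:
        A=P[:,:2]-P[:,:2].mean(0); w,v=np.linalg.eigh(A.T@A); print('face dir',v[:,1],np.ptp(A@v[:,1]), 'mid',P[:,:2].mean(0))
for n,b in(('side',(350,386,300,322)),('top',(240,258,272,308)),('side',(375,412,255,275)),('top',(328,345,280,315))):
    m=box(n,*b)&red(n); P=W[n][m]; show(n+' red',P)
    v,u=np.nonzero(m); print(' px ends',u.min(),v[u==u.min()].mean(),u.max(),v[u==u.max()].mean(),'|',v.min(),u[v==v.min()].mean(),v.max(),u[v==v.max()].mean())
# crossbar top, base, holder from top
P=W['top'][box('top',210,375,195,235)]; Q=P[(P[:,2]>.2)&(P[:,2]<.225)]; show('bar',Q); rect('bar',Q)
P=W['top'][box('top',240,375,225,320)]; Q=P[(P[:,2]>.005)&(P[:,2]<.02)]; show('base',Q); rect('base',Q)
P=W['top'][box('top',465,545,275,325)]; Q=P[(P[:,2]>.04)&(P[:,2]<.055)]; show('holder',Q); rect('holder',Q)
S=P[(P[:,2]>.006)&(P[:,2]<.035)];show('hslot?',S)
P=W['side'][box('side',385,430,245,310)]; Q=P[(P[:,2]>.04)&(P[:,2]<.056)]; show('holder side',Q); rect('hs',Q)
print('table z',np.median(W['top'][box('top',550,600,250,400)][:,2]),np.median(W['side'][box('side',580,640,450,500)][:,2]))
E
python3 m.py
python3 - <<'E'
from h import *
p=np.load('side.npz')['p'][...,::-1]; q=np.load('top.npz')['p'][...,::-1]
a=cv2.resize(p[140:300,160:290],(520,600)[::1],interpolation=cv2.INTER_CUBIC) 
a=cv2.resize(p[145:285,165:285],(480,560),interpolation=cv2.INTER_CUBIC)
b=cv2.resize(q[125:220,135:255],(0,0),fx=2.6,fy=2.6); b=cv2.copyMakeBorder(b,0,560-b.shape[0],0,0,cv2.BORDER_CONSTANT)
cv2.imwrite('pics/c.png',np.hstack([a,b]))
E
```

```text
side blue 754 med [0.599  0.2488 0.2022] p2 [0.5955 0.0812 0.1023] p98 [0.661  0.2572 0.2618]
face dir [-0.27298194  0.96201916] 0.19335985934487093 mid [0.60086639 0.23576817]
top blue 465 med [0.6014 0.2196 0.2285] p2 [0.5974 0.1962 0.0755] p98 [0.6564 0.2594 0.2642]
bluetop rect [603.6 225.5] [ 9.  56.9] 4.8
bt 125 med [0.6035 0.2253 0.262 ] p2 [0.5983 0.1975 0.2589] p98 [0.6083 0.2525 0.2646]
side red 52 med [0.5455 0.2222 0.2148] p2 [0.5278 0.2193 0.205 ] p98 [0.5632 0.225  0.2229]
 px ends 235 211.0 255 205.0 | 204 255.0 212 235.5
top red 20 med [0.5508 0.2209 0.2149] p2 [0.5335 0.2193 0.2085] p98 [0.5638 0.223  0.2232]
 px ends 165 195.5 166 190.5 | 187 166.0 201 165.0
side red 45 med [0.5365 0.1009 0.2153] p2 [ 0.52   -0.1904  0.0494] p98 [0.5817 0.1049 0.2255]
 px ends 253 179.0 272 172.0 | 171 270.5 179 254.0
top red 17 med [0.5363 0.0999 0.2181] p2 [0.5233 0.0969 0.2102] p98 [0.5538 0.101  0.2267]
 px ends 223 199.0 224 204.5 | 192 223.0 206 223.0
bar 868 med [0.6615 0.1715 0.21  ] p2 [0.6435 0.0755 0.2014] p98 [0.6764 0.2662 0.213 ]
bar rect [656.9 171. ] [ 44.5 199.7] 0.1
base 3235 med [0.6062 0.1784 0.0124] p2 [0.5505 0.0697 0.0078] p98 [0.6963 0.261  0.0165]
base rect [618.6 170.9] [164.  229.4] 0.4
holder 541 med [ 0.564  -0.1688  0.048 ] p2 [ 0.5361 -0.2136  0.0423] p98 [ 0.5917 -0.1242  0.0516]
holder rect [ 564.7 -169.2] [44.2 93. ] 15.4
hslot? 187 med [ 0.5651 -0.1664  0.0136] p2 [ 0.533  -0.2072  0.0078] p98 [ 0.5795 -0.1206  0.0345]
holder side 261 med [ 0.5592 -0.156   0.0476] p2 [ 0.5341 -0.2133  0.0407] p98 [ 0.5907 -0.1218  0.0508]
hs rect [ 563.  -170.4] [44.2 95.7] 15.6
table z 0.00011287992386647533 -0.00024778831978722576
```

View pics/c.png

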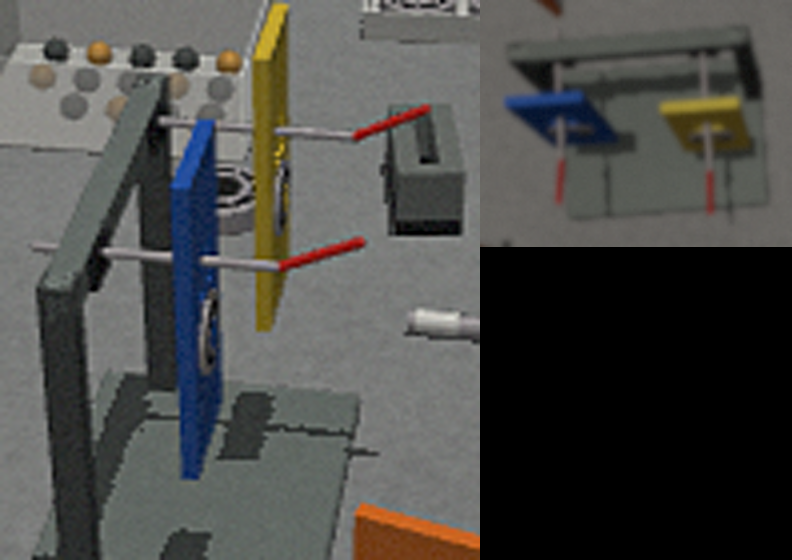

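The crop confirms it: the only blue plate hangs on the stand's +y peg. The red tip starts just outboard of it at crop (281,266) and ends at (363,241). Next I fit the yaws and the tip angle.

```bash
cat > m2.py <<'E'
import io,contextlib
with contextlib.redirect_stdout(io.StringIO()): from m import *
# stand yaw from bar top edges in top view: for each column the x median of bar top points
def yaw(P):  # line x = a + b y along long axis ; yaw = atan(-b)
    b,a=np.polyfit(P[:,1],P[:,0],1); 
    for _ in range(5):
        r=P[:,0]-a-b*P[:,1]; k=abs(r)<1.5*np.std(r)+1e-4; b,a=np.polyfit(P[k,1],P[k,0],1)
    return np.degrees(np.arctan(-b)),a,b
P=W['top'][box('top',210,375,195,235)]; Q=P[(P[:,2]>.205)&(P[:,2]<.215)]
E=[]
for y in np.arange(.09,.255,.006):
    q=Q[abs(Q[:,1]-y)<.003]
    if len(q)>5:E.append((q[:,0].min(),y,q[:,0].max()))
E=np.array(E); print('bar yaw front/back/med',[np.round(yaw(e),4) for e in(E[:,:2],E[:,[2,1]],Q)])
P=W['top'][box('top',240,375,225,335)]; Q=P[(P[:,2]>.005)&(P[:,2]<.02)]
E=[]
for y in np.arange(.09,.245,.005):
    q=Q[abs(Q[:,1]-y)<.0025]; E.append((np.percentile(q[:,0],1),y))
print('base front yaw',np.round(yaw(np.array(E)),4))
# cards
for nm,hh,bt,bs in(('blue',blue,(210,290,232,280),(305,335,255,400)),('yel',lambda n:(H[n][...,0]>20)&(H[n][...,0]<32)&(H[n][...,1]>130),(300,365,238,285),(340,360,215,345))):
    P=W['top'][box('top',*bt)&hh('top')]; Q=P[P[:,2]>.256]; y=yaw(Q); print(nm,'top yaw',np.round(y,4),'ctr',np.round((np.percentile(Q,3,axis=0)+np.percentile(Q,97,axis=0))/2,4))
    P=W['top'][box('top',*bt)&hh('top')]; 
    P=W['side'][box('side',*bs)&hh('side')]
    k=(abs(P[:,0]-np.median(P[:,0]))<.02)&(P[:,2]<.252); P=P[k]
    c=P.mean(0)
    for _ in range(4):
        A=np.c_[P[:,1:],np.ones(len(P))]; s=np.linalg.lstsq(A,P[:,0],rcond=None)[0]; r=P[:,0]-A@s; P=P[abs(r)<2*r.std()]
    print(nm,'side face: yaw',np.degrees(np.arctan(-s[0])),'pitch',np.degrees(np.arctan(s[1])),'rms',r.std(),'y',np.percentile(P[:,1],[1,99]),'z',np.percentile(P[:,2],[1,99]),'x at(y=med,z=.2)',s@[np.median(P[:,1]),.2,1],np.median(P[:,1]))
# tips & pegs
for nm,b,bt in(('L',(350,386,300,322),(240,258,272,308)),('R',(375,412,255,275),(328,345,280,315))):
  for n,bb in(('side',b),('top',bt)):
    P=W[n][box(n,*bb)&red(n)]; P=P[abs(P[:,2]-.215)<.02]; c=np.median(P,0); P=P[np.linalg.norm(P-c,axis=1)<.03]
    u=np.linalg.svd(P-P.mean(0))[2][0]; u*=-np.sign(u[0]); t=(P-P.mean(0))@u
    print(nm,n,'tip dir',np.round(u,3),'ang',np.degrees(np.arcsin(u[2])),'len',np.ptp(t),'ends',np.round(P.mean(0)+t.min()*u,4),np.round(P.mean(0)+t.max()*u,4))
# peg grey in side between card and elbow
P=W['side'][box('side',332,352,308,324)]; P=P[(abs(P[:,2]-.207)<.008)&(abs(P[:,1]-.22)<.02)]; show('pegL grey',P)
P=W['top'][box('top',465,545,275,325)]; Q=P[(P[:,2]>.04)&(P[:,2]<.055)]
print('holder c',np.mean([Q.min(0),Q.max(0)],0))
E
python3 m2.py
```

```text
bar yaw front/back/med [array([ 5.1096,  0.6695, -0.0894]), array([ 4.3485,  0.6837, -0.076 ]), array([ 4.6932,  0.6763, -0.0821])]
base front yaw [ 4.2412  0.5632 -0.0742]
blue top yaw [ 4.4842  0.6203 -0.0784] ctr [0.6033 0.2243 0.2606]
blue side face: yaw 1.0360220491337198 pitch 0.06118256445334596 rms 0.0018198264388638548 y [0.20230344 0.25740365] z [0.1049041  0.25110439] x at(y=med,z=.2) 0.5983252942514714 0.2504078888019061
yel top yaw [ 3.936   0.6056 -0.0688] ctr [0.5993 0.1041 0.2611]
yel side face: yaw 0.18828219637264954 pitch -0.26203009978027286 rms 0.002074896608835067 y [0.08376205 0.13667964] z [0.10401748 0.25049275] x at(y=med,z=.2) 0.5943038785132759 0.13305958658310843
L side tip dir [-0.904 -0.081  0.421] ang 24.869913741611224 len 0.040433565922508796 ends [0.5637 0.2238 0.2063] [0.5272 0.2205 0.2233]
L top tip dir [-0.895 -0.075  0.44 ] ang 26.118636470333364 len 0.03568447088416202 ends [0.5649 0.2222 0.208 ] [0.5329 0.2195 0.2237]
R side tip dir [-0.871 -0.066  0.488] ang 29.189372481714923 len 0.042785020663710704 ends [0.5562 0.1024 0.2053] [0.5189 0.0996 0.2261]
R top tip dir [-0.877 -0.086  0.473] ang 28.2003476084616 len 0.03593913980012954 ends [0.5543 0.1013 0.2099] [0.5228 0.0982 0.2269]
pegL grey 37 med [0.5777 0.2246 0.2061] p2 [0.5669 0.2221 0.2027] p98 [0.5889 0.2276 0.2085]
holder c [ 0.56407736 -0.16857749  0.0467311 ]
```

step_arm:
  rows:
    - {"tz": -0.04, "claw": 0.05}
    - {"tz": -0.08, "claw": 0.05}
    - {"tx": 0.02, "ty": -0.018, "tz": -0.11, "claw": 0.05}
    - {"tx": 0.045, "ty": -0.041, "tz": -0.122, "rz": -4, "claw": 0.05}
    - {"tx": 0.07, "ty": -0.064, "tz": -0.122, "rz": -8, "claw": 0.05}
    - {"tx": 0.097, "ty": -0.088, "tz": -0.122, "rz": -13, "claw": 0.05}
    - {"tx": 0.124, "ty": -0.113, "tz": -0.122, "rz": -18, "claw": 0.05}
    - {"tx": 0.151, "ty": -0.138, "tz": -0.122, "rz": -23, "claw": 0.05}
    - {"tx": 0.178, "ty": -0.162, "tz": -0.122, "rz": -28, "claw": 0.05}
    - {"tx": 0.205, "ty": -0.187, "tz": -0.122, "rz": -33, "claw": 0.05}
    - {"tx": 0.232, "ty": -0.211, "tz": -0.122, "rz": -38, "claw": 0.05}
    - {"tx": 0.259, "ty": -0.236, "tz": -0.122, "rz": -43, "claw": 0.05}

```text
invalid input at $.rows[0]: expected keys tx, ty, tz, rx, ry, rz, claw
```

```bash
cat > go.py <<'E'
# usage: go.py x y z yawdeg -> tool-frame shift from the measured pose
import sys; from h import *
from scipy.spatial.transform import Rotation as Ro
s=read_state(); R=Ro.from_euler('xyz',s['orientation']); x,y,z,w=map(float,sys.argv[1:5])
T=Ro.from_euler('xyz',[np.pi,0,np.radians(w)])
print('t',round(s['t'],2),'tcp',np.round(s['tcp_pos'],4),np.round(np.degrees(s['orientation']),2),'F',np.round(s['wrist_force'],2),'M',np.round(s['wrist_torque'],2))
print('shift mm',np.round(1000*R.inv().apply(np.array([x,y,z])-s['tcp_pos']),1),'rot deg',np.round((R.inv()*T).as_rotvec(degrees=True),2))
E
python3 go.py .6033 .2243 .36 94.6
```

```text
t 0.1 tcp [ 0.1629 -0.5251  0.2382] [-1.7993e+02 -2.0000e-02  1.7230e+01] F [-0.09  0.62 -0.59] M [-0.02 -0.01 -0.02]
shift mm [ 642.6 -585.4 -120.8] rot deg [-5.000e-02 -7.000e-02 -7.737e+01]
```

step_arm:
  rows:
    - {"tx": 0, "ty": 0, "tz": -0.03, "rx": 0, "ry": 0, "rz": 0, "claw": 0.05}
    - {"tx": 0, "ty": 0, "tz": -0.07, "rx": 0, "ry": 0, "rz": 0, "claw": 0.05}
    - {"tx": 0.02, "ty": -0.018, "tz": -0.1, "rx": 0, "ry": 0, "rz": -2, "claw": 0.05}
    - {"tx": 0.045, "ty": -0.041, "tz": -0.12, "rx": 0, "ry": 0, "rz": -5, "claw": 0.05}
    - {"tx": 0.07, "ty": -0.064, "tz": -0.12, "rx": 0, "ry": 0, "rz": -9, "claw": 0.05}
    - {"tx": 0.097, "ty": -0.088, "tz": -0.12, "rx": 0, "ry": 0, "rz": -13, "claw": 0.05}
    - {"tx": 0.124, "ty": -0.113, "tz": -0.12, "rx": 0, "ry": 0, "rz": -18, "claw": 0.05}
    - {"tx": 0.151, "ty": -0.138, "tz": -0.12, "rx": 0, "ry": 0, "rz": -23, "claw": 0.05}
    - {"tx": 0.178, "ty": -0.162, "tz": -0.12, "rx": 0, "ry": 0, "rz": -28, "claw": 0.05}
    - {"tx": 0.205, "ty": -0.187, "tz": -0.12, "rx": 0, "ry": 0, "rz": -33, "claw": 0.05}
    - {"tx": 0.232, "ty": -0.211, "tz": -0.12, "rx": 0, "ry": 0, "rz": -38, "claw": 0.05}
    - {"tx": 0.25, "ty": -0.23, "tz": -0.12, "rx": 0, "ry": 0, "rz": -43, "claw": 0.05}

```text
t: 1.1
tcp_pos: [0.3344, -0.2292, 0.3587]
orientation: [-3.142, -0.0, 1.057]
wrist_force: [-0.3, -0.5, -0.1]
grip_width: 0.569
finger_force: 0.0
```

```bash
python3 go.py .6033 .2243 .36 94.6
```

```text
t 1.1 tcp [ 0.3344 -0.2292  0.3587] [-1.800e+02 -3.000e-02  6.055e+01] F [-0.26 -0.49 -0.07] M [-0.06 -0.05  0.08]
shift mm [527.1  11.2  -1. ] rot deg [ 1.000e-02 -3.000e-02 -3.405e+01]
```

step_arm:
  rows:
    - {"tx": 0.03, "ty": 0, "tz": 0, "rx": 0, "ry": 0, "rz": -2, "claw": 0.05}
    - {"tx": 0.07, "ty": 0.001, "tz": 0, "rx": 0, "ry": 0, "rz": -5, "claw": 0.05}
    - {"tx": 0.11, "ty": 0.002, "tz": 0, "rx": 0, "ry": 0, "rz": -8, "claw": 0.05}
    - {"tx": 0.15, "ty": 0.003, "tz": 0, "rx": 0, "ry": 0, "rz": -11, "claw": 0.05}
    - {"tx": 0.19, "ty": 0.004, "tz": 0, "rx": 0, "ry": 0, "rz": -14, "claw": 0.05}
    - {"tx": 0.23, "ty": 0.005, "tz": 0, "rx": 0, "ry": 0, "rz": -17, "claw": 0.05}
    - {"tx": 0.27, "ty": 0.006, "tz": 0, "rx": 0, "ry": 0, "rz": -20, "claw": 0.05}
    - {"tx": 0.31, "ty": 0.007, "tz": 0, "rx": 0, "ry": 0, "rz": -23, "claw": 0.05}
    - {"tx": 0.35, "ty": 0.008, "tz": 0, "rx": 0, "ry": 0, "rz": -26, "claw": 0.05}
    - {"tx": 0.39, "ty": 0.009, "tz": 0, "rx": 0, "ry": 0, "rz": -29, "claw": 0.05}
    - {"tx": 0.43, "ty": 0.01, "tz": 0, "rx": 0, "ry": 0, "rz": -32, "claw": 0.05}
    - {"tx": 0.465, "ty": 0.01, "tz": 0, "rx": 0, "ry": 0, "rz": -34, "claw": 0.05}

```text
t: 2.1
tcp_pos: [0.5738, 0.1695, 0.3581]
orientation: [-3.141, -0.0, 1.648]
wrist_force: [0.6, -1.3, -0.7]
grip_width: 0.567
finger_force: 0.0
```

step_arm:
  rows:
    - {"tx": 0.03, "ty": 0, "tz": 0, "rx": 0, "ry": 0, "rz": 0, "claw": 0.05}
    - {"tx": 0.03, "ty": 0, "tz": 0, "rx": 0, "ry": 0, "rz": 0, "claw": 0.05}
    - {"tx": 0.03, "ty": 0, "tz": 0, "rx": 0, "ry": 0, "rz": 0, "claw": 0.05}

```text
t: 2.35
tcp_pos: [0.5707, 0.1982, 0.358]
orientation: [-3.14, 0.0, 1.647]
wrist_force: [0.2, 0.4, 0.4]
grip_width: 0.567
finger_force: 0.0
```

```bash
python3 go.py .6033 .2243 .238 94.6
```

```text
t 2.35 tcp [0.5707 0.1982 0.358 ] [-1.7992e+02  1.0000e-02  9.4370e+01] F [0.16 0.39 0.4 ] M [-0.04 -0.05  0.01]
shift mm [ 23.5  34.7 119.9] rot deg [-0.08  0.01 -0.23]
```

step_arm:
  rows:
    - {"tx": 0.0235, "ty": 0.0347, "tz": 0.01, "rx": 0, "ry": 0, "rz": -0.2, "claw": 0.05}
    - {"tx": 0.0235, "ty": 0.0347, "tz": 0.02, "rx": 0, "ry": 0, "rz": -0.2, "claw": 0.04}
    - {"tx": 0.0235, "ty": 0.0347, "tz": 0.045, "rx": 0, "ry": 0, "rz": -0.2, "claw": 0.04}
    - {"tx": 0.0235, "ty": 0.0347, "tz": 0.065, "rx": 0, "ry": 0, "rz": -0.2, "claw": 0.04}
    - {"tx": 0.0235, "ty": 0.0347, "tz": 0.08, "rx": 0, "ry": 0, "rz": -0.2, "claw": 0.04}
    - {"tx": 0.0235, "ty": 0.0347, "tz": 0.08, "rx": 0, "ry": 0, "rz": -0.2, "claw": 0.04}
    - {"tx": 0.0235, "ty": 0.0347, "tz": 0.08, "rx": 0, "ry": 0, "rz": -0.2, "claw": 0.04}

```text
t: 2.93
tcp_pos: [0.6037, 0.2219, 0.2789]
orientation: [-3.141, 0.0, 1.647]
wrist_force: [-0.3, -0.2, 0.8]
grip_width: 0.455
finger_force: 0.0
```

```bash
python3 - <<'E'
from h import *
for n in('side','top'):
    p,d=grab(n)
p=np.load('side.npz')['p'][...,::-1]; q=np.load('top.npz')['p'][...,::-1]
a=cv2.resize(p[115:285,155:285],None,fx=3.3,fy=3.3,interpolation=cv2.INTER_CUBIC)
b=cv2.resize(q[105:230,125:245],None,fx=2.9,fy=2.9); b=cv2.copyMakeBorder(b,0,a.shape[0]-b.shape[0],0,0,cv2.BORDER_CONSTANT)
cv2.imwrite('pics/d.png',np.hstack([a,b]))
E
python3 go.py .6033 .2243 .239 94.6
```

```text
t 3.03 tcp [0.6041 0.2224 0.2804] [ 1.7986e+02 -1.0000e-02  9.4390e+01] F [-1.44 -0.05 -0.15] M [-0.01 -0.1  -0.02]
shift mm [ 1.9 -0.8 41.4] rot deg [ 0.14 -0.01 -0.21]
```

View pics/d.png

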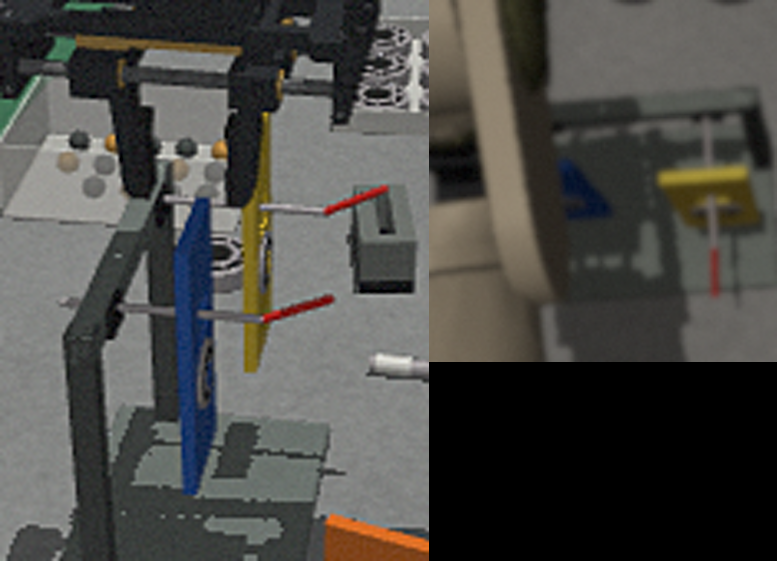

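The gripper straddles the blue card's top edge (crop (190,205)), with the finger ends just above it and clear of the peg.

step_arm:
  rows:
    - {"tx": 0.001, "ty": 0, "tz": 0.012, "rx": 0, "ry": 0, "rz": -0.2, "claw": 0.04}
    - {"tx": 0.001, "ty": 0, "tz": 0.025, "rx": 0, "ry": 0, "rz": -0.2, "claw": 0.04}
    - {"tx": 0.001, "ty": 0, "tz": 0.035, "rx": 0, "ry": 0, "rz": -0.2, "claw": 0.04}
    - {"tx": 0.001, "ty": 0, "tz": 0.039, "rx": 0, "ry": 0, "rz": -0.2, "claw": 0.04}
    - {"tx": 0.001, "ty": 0, "tz": 0.039, "rx": 0, "ry": 0, "rz": -0.2, "claw": 0.03}
    - {"tx": 0.001, "ty": 0, "tz": 0.039, "rx": 0, "ry": 0, "rz": -0.2, "claw": 0.02}
    - {"tx": 0.001, "ty": 0, "tz": 0.039, "rx": 0, "ry": 0, "rz": -0.2, "claw": 0.015}
    - {"tx": 0.001, "ty": 0, "tz": 0.039, "rx": 0, "ry": 0, "rz": -0.2, "claw": 0.012}
    - {"tx": 0.001, "ty": 0, "tz": 0.039, "rx": 0, "ry": 0, "rz": -0.2, "claw": 0.012}

```text
t: 3.78
tcp_pos: [0.6038, 0.2241, 0.2403]
orientation: [3.141, -0.0, 1.652]
wrist_force: [-0.4, 0.3, -0.2]
grip_width: 0.14
finger_force: 0.0
```

```bash
python3 go.py .6033 .2243 .239 94.6
```

```text
t 3.78 tcp [0.6038 0.2241 0.2403] [179.94  -0.    94.64] F [-0.45  0.29 -0.16] M [-0.03 -0.11  0.02]
shift mm [ 0.2 -0.5  1.3] rot deg [ 0.06 -0.    0.04]
```

step_arm:
  rows:
    - {"tx": 0, "ty": 0, "tz": 0.001, "rx": 0, "ry": 0, "rz": 0, "claw": 0.009}
    - {"tx": 0, "ty": 0, "tz": 0.001, "rx": 0, "ry": 0, "rz": 0, "claw": 0.006}
    - {"tx": 0, "ty": 0, "tz": 0.001, "rx": 0, "ry": 0, "rz": 0, "claw": 0.004}
    - {"tx": 0, "ty": 0, "tz": 0.001, "rx": 0, "ry": 0, "rz": 0, "claw": 0.0}
    - {"tx": 0, "ty": 0, "tz": 0.001, "rx": 0, "ry": 0, "rz": 0, "claw": 0.0}
    - {"tx": 0, "ty": 0, "tz": 0.001, "rx": 0, "ry": 0, "rz": 0, "claw": 0.0}

```text
t: 4.28
tcp_pos: [0.6037, 0.224, 0.2388]
orientation: [3.142, 0.0, 1.652]
wrist_force: [-0.8, 0.2, 1.1]
grip_width: 0.088
finger_force: 29.9
```

```bash
python3 go.py .6033 .2243 .239 94.6
```

```text
t 4.28 tcp [0.6037 0.224  0.2388] [180.     0.    94.63] F [-0.75  0.21  1.14] M [-0.06  0.03 -0.  ]
shift mm [ 0.3 -0.3 -0.2] rot deg [0.   0.   0.03]
```

step_arm:
  rows:
    - {"tx": 0, "ty": 0, "tz": -0.0005, "rx": 0, "ry": 0, "rz": 0, "claw": 0.0}
    - {"tx": 0, "ty": 0, "tz": -0.001, "rx": 0, "ry": 0, "rz": 0, "claw": 0.0}
    - {"tx": 0, "ty": 0, "tz": -0.0015, "rx": 0, "ry": 0, "rz": 0, "claw": 0.0}
    - {"tx": 0, "ty": 0, "tz": -0.002, "rx": 0, "ry": 0, "rz": 0, "claw": 0.0}
    - {"tx": 0, "ty": 0, "tz": -0.0025, "rx": 0, "ry": 0, "rz": 0, "claw": 0.0}
    - {"tx": 0, "ty": 0, "tz": -0.0032, "rx": 0, "ry": 0, "rz": 0, "claw": 0.0}
    - {"tx": 0, "ty": 0, "tz": -0.0032, "rx": 0, "ry": 0, "rz": 0, "claw": 0.0}
    - {"tx": 0, "ty": 0, "tz": -0.0032, "rx": 0, "ry": 0, "rz": 0, "claw": 0.0}
    - {"tx": 0, "ty": 0, "tz": -0.0032, "rx": 0, "ry": 0, "rz": 0, "claw": 0.0}

```text
t: 5.03
tcp_pos: [0.6037, 0.2241, 0.2419]
orientation: [-3.142, -0.0, 1.652]
wrist_force: [-0.2, 0.2, -2.4]
grip_width: 0.086
finger_force: 29.9
```

```bash
python3 go.py .6033 .2243 .239 94.6
```

```text
t 5.03 tcp [0.6037 0.2241 0.2419] [-180.     -0.     94.64] F [-0.18  0.18 -2.39] M [-0.   -0.15 -0.02]
shift mm [ 0.3 -0.4  2.9] rot deg [-0.   -0.    0.04]
```

step_arm:
  rows:
    - {"tx": 0, "ty": -0.002, "tz": 0, "rx": 0, "ry": 0, "rz": 0, "claw": 0.0}
    - {"tx": 0, "ty": -0.004, "tz": 0, "rx": 0, "ry": 0, "rz": 0, "claw": 0.0}
    - {"tx": 0, "ty": -0.007, "tz": 0, "rx": 0, "ry": 0, "rz": 0, "claw": 0.0}
    - {"tx": 0, "ty": -0.01, "tz": 0, "rx": 0, "ry": 0, "rz": 0, "claw": 0.0}
    - {"tx": 0, "ty": -0.013, "tz": 0, "rx": 0, "ry": 0, "rz": 0, "claw": 0.0}
    - {"tx": 0, "ty": -0.016, "tz": 0, "rx": 0, "ry": 0, "rz": 0, "claw": 0.0}
    - {"tx": 0, "ty": -0.019, "tz": 0, "rx": 0, "ry": 0, "rz": 0, "claw": 0.0}
    - {"tx": 0, "ty": -0.022, "tz": 0, "rx": 0, "ry": 0, "rz": 0, "claw": 0.0}
    - {"tx": 0, "ty": -0.024, "tz": 0, "rx": 0, "ry": 0, "rz": 0, "claw": 0.0}
    - {"tx": 0, "ty": -0.024, "tz": 0, "rx": 0, "ry": 0, "rz": 0, "claw": 0.0}
    - {"tx": 0, "ty": -0.024, "tz": 0, "rx": 0, "ry": 0, "rz": 0, "claw": 0.0}

```text
t: 5.95
tcp_pos: [0.5797, 0.2221, 0.242]
orientation: [3.141, 0.0, 1.652]
wrist_force: [0.7, -0.6, -1.3]
grip_width: 0.087
finger_force: 29.9
```

step_arm:
  rows:
    - {"tx": 0, "ty": -0.002, "tz": 0, "rx": 0, "ry": 0, "rz": 0, "claw": 0.0}
    - {"tx": 0, "ty": -0.004, "tz": 0, "rx": 0, "ry": 0, "rz": 0, "claw": 0.0}
    - {"tx": 0, "ty": -0.006, "tz": 0, "rx": 0, "ry": 0, "rz": 0, "claw": 0.0}
    - {"tx": 0, "ty": -0.008, "tz": 0, "rx": 0, "ry": 0, "rz": 0, "claw": 0.0}
    - {"tx": 0, "ty": -0.01, "tz": 0, "rx": 0, "ry": 0, "rz": 0, "claw": 0.0}
    - {"tx": 0, "ty": -0.01, "tz": 0, "rx": 0, "ry": 0, "rz": 0, "claw": 0.0}
    - {"tx": 0, "ty": -0.01, "tz": 0, "rx": 0, "ry": 0, "rz": 0, "claw": 0.0}

```text
t: 6.53
tcp_pos: [0.5697, 0.2213, 0.2421]
orientation: [3.141, -0.0, 1.652]
wrist_force: [-0.2, 0.1, -1.2]
grip_width: 0.092
finger_force: 29.9
```

```bash
python3 go.py .6033 .2243 .239 94.6;python3 - <<'E'
from h import *
p,d=grab('side'); cv2.imwrite('pics/e.png',cv2.resize(p[150:270,180:290][...,::-1],None,fx=5,fy=5,interpolation=cv2.INTER_CUBIC))
E
```

```text
t 6.53 tcp [0.5697 0.2213 0.2421] [179.99  -0.    94.64] F [-0.19  0.1  -1.18] M [-0.02 -0.1   0.01]
shift mm [ 0.3 33.7  3.1] rot deg [ 0.01 -0.    0.04]
```

View pics/e.png

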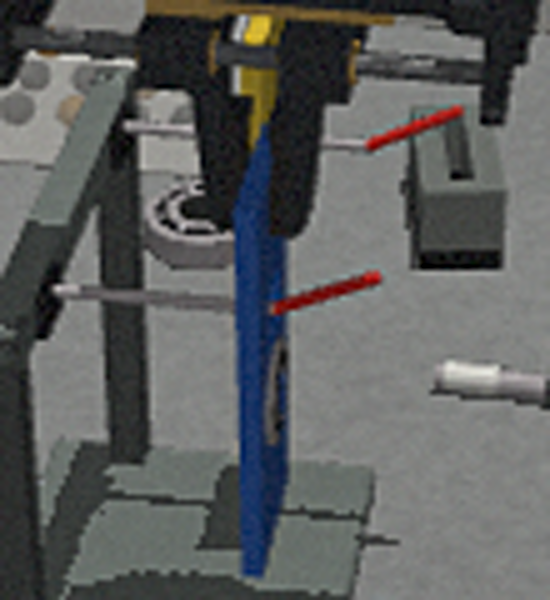

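The card sits with the elbow at its front face (red starts at (272,310)), the fingers are well above the tip, and the forces are only the card's weight. Now I follow the tip.

step_arm:
  rows:
    - {"tx": 0, "ty": -0.002, "tz": 0, "rx": 0, "ry": 0, "rz": 0, "claw": 0.0}
    - {"tx": 0, "ty": -0.004, "tz": 0, "rx": 0, "ry": 0, "rz": 0, "claw": 0.0}
    - {"tx": 0, "ty": -0.006, "tz": -0.0005, "rx": 0, "ry": 0, "rz": 0, "claw": 0.0}
    - {"tx": 0, "ty": -0.007, "tz": -0.001, "rx": 0, "ry": 0, "rz": 0, "claw": 0.0}
    - {"tx": 0, "ty": -0.008, "tz": -0.0014, "rx": 0, "ry": 0, "rz": 0, "claw": 0.0}
    - {"tx": 0, "ty": -0.009, "tz": -0.0019, "rx": 0, "ry": 0, "rz": 0, "claw": 0.0}
    - {"tx": 0, "ty": -0.01, "tz": -0.0024, "rx": 0, "ry": 0, "rz": 0, "claw": 0.0}
    - {"tx": 0, "ty": -0.01, "tz": -0.0024, "rx": 0, "ry": 0, "rz": 0, "claw": 0.0}
    - {"tx": 0, "ty": -0.01, "tz": -0.0024, "rx": 0, "ry": 0, "rz": 0, "claw": 0.0}

```text
t: 7.33
tcp_pos: [0.5598, 0.2205, 0.2444]
orientation: [3.141, -0.0, 1.652]
wrist_force: [-0.3, -0.2, -2.3]
grip_width: 0.084
finger_force: 29.9
```

```bash
python3 go.py .6033 .2243 .239 94.6
```

```text
t 7.33 tcp [0.5598 0.2205 0.2444] [179.99  -0.    94.63] F [-0.3  -0.21 -2.31] M [-0.09 -0.07 -0.01]
shift mm [ 0.3 43.6  5.4] rot deg [ 0.01 -0.    0.03]
```

step_arm:
  rows:
    - {"tx": 0, "ty": -0.001, "tz": -0.0005, "rx": 0, "ry": 0, "rz": 0, "claw": 0.0}
    - {"tx": 0, "ty": -0.002, "tz": -0.0009, "rx": 0, "ry": 0, "rz": 0, "claw": 0.0}
    - {"tx": 0, "ty": -0.003, "tz": -0.0014, "rx": 0, "ry": 0, "rz": 0, "claw": 0.0}
    - {"tx": 0, "ty": -0.004, "tz": -0.0019, "rx": 0, "ry": 0, "rz": 0, "claw": 0.0}
    - {"tx": 0, "ty": -0.005, "tz": -0.0023, "rx": 0, "ry": 0, "rz": 0, "claw": 0.0}
    - {"tx": 0, "ty": -0.006, "tz": -0.0028, "rx": 0, "ry": 0, "rz": 0, "claw": 0.0}
    - {"tx": 0, "ty": -0.006, "tz": -0.0028, "rx": 0, "ry": 0, "rz": 0, "claw": 0.0}
    - {"tx": 0, "ty": -0.006, "tz": -0.0028, "rx": 0, "ry": 0, "rz": 0, "claw": 0.0}

```text
t: 8.0
tcp_pos: [0.5538, 0.22, 0.2472]
orientation: [3.141, 0.0, 1.652]
wrist_force: [0.3, 0.1, -2.9]
grip_width: 0.087
finger_force: 29.9
```

step_arm:
  rows:
    - {"tx": 0, "ty": 0, "tz": 0.0005, "rx": 0, "ry": 0, "rz": 0, "claw": 0.0}
    - {"tx": 0, "ty": 0, "tz": 0.001, "rx": 0, "ry": 0, "rz": 0, "claw": 0.0}
    - {"tx": 0, "ty": 0, "tz": 0.001, "rx": 0, "ry": 0, "rz": 0, "claw": 0.0}

```text
t: 8.25
tcp_pos: [0.5538, 0.22, 0.2459]
orientation: [-3.141, 0.0, 1.652]
wrist_force: [-0.5, -0.7, -2.0]
grip_width: 0.088
finger_force: 29.9
```

step_arm:
  rows:
    - {"tx": 0, "ty": 0, "tz": 0.0003, "rx": 0, "ry": 0, "rz": 0, "claw": 0.0}
    - {"tx": 0, "ty": 0, "tz": 0.0006, "rx": 0, "ry": 0, "rz": 0, "claw": 0.0}
    - {"tx": 0, "ty": 0, "tz": 0.0006, "rx": 0, "ry": 0, "rz": 0, "claw": 0.0}

```text
t: 8.5
tcp_pos: [0.5538, 0.22, 0.2455]
orientation: [-3.141, -0.0, 1.652]
wrist_force: [0.6, -0.3, -1.3]
grip_width: 0.085
finger_force: 29.9
```

step_arm:
  rows:
    - {"tx": 0, "ty": 0, "tz": 0.0003, "rx": 0, "ry": 0, "rz": 0, "claw": 0.0}
    - {"tx": 0, "ty": 0, "tz": 0.0005, "rx": 0, "ry": 0, "rz": 0, "claw": 0.0}
    - {"tx": 0, "ty": 0, "tz": 0.0005, "rx": 0, "ry": 0, "rz": 0, "claw": 0.0}

```text
t: 8.75
tcp_pos: [0.5539, 0.22, 0.2451]
orientation: [3.141, -0.0, 1.652]
wrist_force: [-0.2, -0.3, -0.8]
grip_width: 0.084
finger_force: 29.9
```

step_arm:
  rows:
    - {"tx": 0, "ty": 0, "tz": 0.0002, "rx": 0, "ry": 0, "rz": 0, "claw": 0.0}
    - {"tx": 0, "ty": 0, "tz": 0.0004, "rx": 0, "ry": 0, "rz": 0, "claw": 0.0}
    - {"tx": 0, "ty": 0, "tz": 0.0004, "rx": 0, "ry": 0, "rz": 0, "claw": 0.0}

```text
t: 9.0
tcp_pos: [0.5539, 0.22, 0.2448]
orientation: [3.141, -0.0, 1.652]
wrist_force: [-0.5, -0.5, -0.4]
grip_width: 0.092
finger_force: 29.9
```

step_arm:
  rows:
    - {"tx": 0, "ty": 0, "tz": 0.0002, "rx": 0, "ry": 0, "rz": 0, "claw": 0.0}
    - {"tx": 0, "ty": 0, "tz": 0.0004, "rx": 0, "ry": 0, "rz": 0, "claw": 0.0}
    - {"tx": 0, "ty": 0, "tz": 0.0004, "rx": 0, "ry": 0, "rz": 0, "claw": 0.0}

```text
t: 9.25
tcp_pos: [0.5539, 0.22, 0.2446]
orientation: [3.141, -0.0, 1.652]
wrist_force: [-0.3, -1.0, 1.3]
grip_width: 0.085
finger_force: 29.9
```

```bash
python3 go.py .6033 .2243 .239 94.6
```

```text
t 9.25 tcp [0.5539 0.22   0.2446] [179.97  -0.    94.63] F [-0.29 -1.    1.26] M [-0.08  0.04 -0.  ]
shift mm [ 0.3 49.6  5.6] rot deg [ 0.03 -0.    0.03]
```

step_arm:
  rows:
    - {"tx": 0, "ty": 0, "tz": -0.0014, "rx": 0, "ry": 0, "rz": 0, "claw": 0.0}
    - {"tx": 0, "ty": 0, "tz": -0.0028, "rx": 0, "ry": 0, "rz": 0, "claw": 0.0}
    - {"tx": 0, "ty": -0.001, "tz": -0.0033, "rx": 0, "ry": 0, "rz": 0, "claw": 0.0}
    - {"tx": 0, "ty": -0.0025, "tz": -0.004, "rx": 0, "ry": 0, "rz": 0, "claw": 0.0}
    - {"tx": 0, "ty": -0.004, "tz": -0.0047, "rx": 0, "ry": 0, "rz": 0, "claw": 0.0}
    - {"tx": 0, "ty": -0.0055, "tz": -0.0054, "rx": 0, "ry": 0, "rz": 0, "claw": 0.0}
    - {"tx": 0, "ty": -0.007, "tz": -0.0061, "rx": 0, "ry": 0, "rz": 0, "claw": 0.0}
    - {"tx": 0, "ty": -0.0085, "tz": -0.0068, "rx": 0, "ry": 0, "rz": 0, "claw": 0.0}
    - {"tx": 0, "ty": -0.01, "tz": -0.0075, "rx": 0, "ry": 0, "rz": 0, "claw": 0.0}
    - {"tx": 0, "ty": -0.012, "tz": -0.0084, "rx": 0, "ry": 0, "rz": 0, "claw": 0.0}
    - {"tx": 0, "ty": -0.012, "tz": -0.0084, "rx": 0, "ry": 0, "rz": 0, "claw": 0.0}
    - {"tx": 0, "ty": -0.012, "tz": -0.0084, "rx": 0, "ry": 0, "rz": 0, "claw": 0.0}

```text
t: 10.25
tcp_pos: [0.5418, 0.219, 0.2528]
orientation: [3.141, -0.0, 1.652]
wrist_force: [0.8, -0.4, -1.6]
grip_width: 0.088
finger_force: 29.9
```

step_arm:
  rows:
    - {"tx": 0, "ty": 0, "tz": 0.0005, "rx": 0, "ry": 0, "rz": 0, "claw": 0.0}
    - {"tx": 0, "ty": 0, "tz": 0.001, "rx": 0, "ry": 0, "rz": 0, "claw": 0.0}
    - {"tx": 0, "ty": 0, "tz": 0.001, "rx": 0, "ry": 0, "rz": 0, "claw": 0.0}

```text
t: 10.5
tcp_pos: [0.5419, 0.219, 0.2514]
orientation: [-3.141, 0.0, 1.652]
wrist_force: [-0.4, -0.6, -1.7]
grip_width: 0.088
finger_force: 29.9
```

step_arm:
  rows:
    - {"tx": 0, "ty": 0, "tz": 0.0003, "rx": 0, "ry": 0, "rz": 0, "claw": 0.0}
    - {"tx": 0, "ty": 0, "tz": 0.0006, "rx": 0, "ry": 0, "rz": 0, "claw": 0.0}
    - {"tx": 0, "ty": 0, "tz": 0.0006, "rx": 0, "ry": 0, "rz": 0, "claw": 0.0}

```text
t: 10.75
tcp_pos: [0.5419, 0.219, 0.251]
orientation: [-3.141, -0.0, 1.652]
wrist_force: [0.1, 0.9, -1.8]
grip_width: 0.089
finger_force: 29.9
```

step_arm:
  rows:
    - {"tx": 0, "ty": 0, "tz": 0.0003, "rx": 0, "ry": 0, "rz": 0, "claw": 0.0}
    - {"tx": 0, "ty": 0, "tz": 0.0005, "rx": 0, "ry": 0, "rz": 0, "claw": 0.0}
    - {"tx": 0, "ty": 0, "tz": 0.0005, "rx": 0, "ry": 0, "rz": 0, "claw": 0.0}

```text
t: 11.0
tcp_pos: [0.5419, 0.219, 0.2506]
orientation: [3.141, 0.0, 1.652]
wrist_force: [-0.3, -0.4, -0.8]
grip_width: 0.089
finger_force: 29.9
```

step_arm:
  rows:
    - {"tx": 0, "ty": 0, "tz": 0.0002, "rx": 0, "ry": 0, "rz": 0, "claw": 0.0}
    - {"tx": 0, "ty": 0, "tz": 0.0004, "rx": 0, "ry": 0, "rz": 0, "claw": 0.0}
    - {"tx": 0, "ty": 0, "tz": 0.0004, "rx": 0, "ry": 0, "rz": 0, "claw": 0.0}

```text
t: 11.25
tcp_pos: [0.5419, 0.2191, 0.2503]
orientation: [3.141, -0.0, 1.652]
wrist_force: [-0.4, 0.2, 1.6]
grip_width: 0.089
finger_force: 29.9
```

Two touches give a slope of about 25° with the elbow 39 mm along, matching the vision estimate. I'll follow the centre line off the end.

step_arm:
  rows:
    - {"tx": 0, "ty": 0, "tz": -0.0013, "rx": 0, "ry": 0, "rz": 0, "claw": 0.0}
    - {"tx": 0, "ty": 0, "tz": -0.0026, "rx": 0, "ry": 0, "rz": 0, "claw": 0.0}
    - {"tx": 0, "ty": -0.001, "tz": -0.0031, "rx": 0, "ry": 0, "rz": 0, "claw": 0.0}
    - {"tx": 0, "ty": -0.0025, "tz": -0.0038, "rx": 0, "ry": 0, "rz": 0, "claw": 0.0}
    - {"tx": 0, "ty": -0.004, "tz": -0.0045, "rx": 0, "ry": 0, "rz": 0, "claw": 0.0}
    - {"tx": 0, "ty": -0.0055, "tz": -0.0052, "rx": 0, "ry": 0, "rz": 0, "claw": 0.0}
    - {"tx": 0, "ty": -0.007, "tz": -0.0059, "rx": 0, "ry": 0, "rz": 0, "claw": 0.0}
    - {"tx": 0, "ty": -0.0085, "tz": -0.0066, "rx": 0, "ry": 0, "rz": 0, "claw": 0.0}
    - {"tx": 0, "ty": -0.01, "tz": -0.0073, "rx": 0, "ry": 0, "rz": 0, "claw": 0.0}
    - {"tx": 0, "ty": -0.012, "tz": -0.0082, "rx": 0, "ry": 0, "rz": 0, "claw": 0.0}
    - {"tx": 0, "ty": -0.012, "tz": -0.0082, "rx": 0, "ry": 0, "rz": 0, "claw": 0.0}

```text
t: 12.17
tcp_pos: [0.5297, 0.2181, 0.2587]
orientation: [3.141, -0.0, 1.652]
wrist_force: [1.0, 0.2, -2.0]
grip_width: 0.088
finger_force: 29.9
```

step_arm:
  rows:
    - {"tx": 0, "ty": -0.0015, "tz": -0.0007, "rx": 0, "ry": 0, "rz": 0, "claw": 0.0}
    - {"tx": 0, "ty": -0.0035, "tz": -0.0016, "rx": 0, "ry": 0, "rz": 0, "claw": 0.0}
    - {"tx": 0, "ty": -0.0055, "tz": -0.0026, "rx": 0, "ry": 0, "rz": 0, "claw": 0.0}
    - {"tx": 0, "ty": -0.0075, "tz": -0.0035, "rx": 0, "ry": 0, "rz": 0, "claw": 0.0}
    - {"tx": 0, "ty": -0.0095, "tz": -0.0044, "rx": 0, "ry": 0, "rz": 0, "claw": 0.0}
    - {"tx": 0, "ty": -0.0115, "tz": -0.0054, "rx": 0, "ry": 0, "rz": 0, "claw": 0.0}
    - {"tx": 0, "ty": -0.0135, "tz": -0.0063, "rx": 0, "ry": 0, "rz": 0, "claw": 0.0}
    - {"tx": 0, "ty": -0.0155, "tz": -0.0072, "rx": 0, "ry": 0, "rz": 0, "claw": 0.0}
    - {"tx": 0, "ty": -0.0175, "tz": -0.0082, "rx": 0, "ry": 0, "rz": 0, "claw": 0.0}
    - {"tx": 0, "ty": -0.02, "tz": -0.0093, "rx": 0, "ry": 0, "rz": 0, "claw": 0.0}
    - {"tx": 0, "ty": -0.02, "tz": -0.0093, "rx": 0, "ry": 0, "rz": 0, "claw": 0.0}

```text
t: 13.08
tcp_pos: [0.5096, 0.2165, 0.268]
orientation: [3.141, -0.0, 1.652]
wrist_force: [0.3, 0.8, -1.6]
grip_width: 0.086
finger_force: 29.9
```

```bash
python3 go.py .6033 .2243 .239 94.6;python3 - <<'E'
from h import *
p,d=grab('side'); cv2.imwrite('pics/f.png',cv2.resize(p[130:290,170:310][...,::-1],None,fx=3.7,fy=3.7,interpolation=cv2.INTER_CUBIC))
E
```

```text
t 13.08 tcp [0.5096 0.2165 0.268 ] [179.98  -0.    94.64] F [ 0.29  0.8  -1.55] M [-0.07 -0.07 -0.02]
shift mm [ 0.2 94.  29. ] rot deg [ 0.02 -0.    0.04]
```

View pics/f.png

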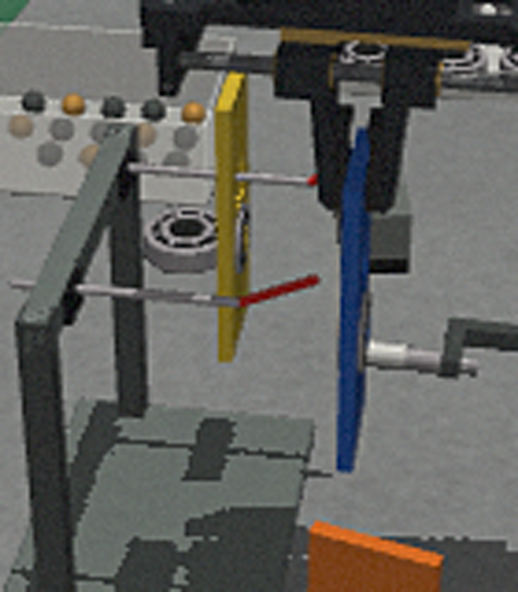

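The card is fully off the peg: it sits at (355,300) while the bare red tip ends at (318,280), unbroken. The yellow card still hangs on its peg. Next I raise it high and travel to the holder.

step_arm:
  rows:
    - {"tx": 0, "ty": -0.006, "tz": -0.008, "rx": 0, "ry": 0, "rz": 0, "claw": 0.0}
    - {"tx": 0, "ty": -0.015, "tz": -0.022, "rx": 0, "ry": 0, "rz": 0, "claw": 0.0}
    - {"tx": 0, "ty": -0.027, "tz": -0.042, "rx": 0, "ry": 0, "rz": 0, "claw": 0.0}
    - {"tx": 0, "ty": -0.039, "tz": -0.064, "rx": 0, "ry": 0, "rz": 0, "claw": 0.0}
    - {"tx": 0, "ty": -0.047, "tz": -0.086, "rx": 0, "ry": 0, "rz": 0, "claw": 0.0}
    - {"tx": -0.005, "ty": -0.052, "tz": -0.104, "rx": 0, "ry": 0, "rz": 0, "claw": 0.0}
    - {"tx": -0.015, "ty": -0.053, "tz": -0.112, "rx": 0, "ry": 0, "rz": -0.5, "claw": 0.0}
    - {"tx": -0.032, "ty": -0.052, "tz": -0.112, "rx": 0, "ry": 0, "rz": -1, "claw": 0.0}
    - {"tx": -0.054, "ty": -0.048, "tz": -0.112, "rx": 0, "ry": 0, "rz": -1.5, "claw": 0.0}
    - {"tx": -0.079, "ty": -0.043, "tz": -0.112, "rx": 0, "ry": 0, "rz": -2, "claw": 0.0}
    - {"tx": -0.106, "ty": -0.037, "tz": -0.112, "rx": 0, "ry": 0, "rz": -2.5, "claw": 0.0}
    - {"tx": -0.133, "ty": -0.032, "tz": -0.112, "rx": 0, "ry": 0, "rz": -3, "claw": 0.0}

```text
t: 14.13
tcp_pos: [0.4886, 0.0803, 0.3803]
orientation: [3.141, 0.0, 1.705]
wrist_force: [0.5, 0.4, -1.6]
grip_width: 0.087
finger_force: 29.9
```

```bash
python3 go.py .5641 -.1686 .38 105.4
```

```text
t 14.13 tcp [0.4886 0.0803 0.3803] [1.7996e+02 1.0000e-02 9.7690e+01] F [ 0.5   0.39 -1.56] M [ 0.   -0.08  0.  ]
shift mm [-256.8   41.5    0.4] rot deg [ 0.04  0.01 -7.71]
```

step_arm:
  rows:
    - {"tx": -0.025, "ty": 0.004, "tz": 0, "rx": 0, "ry": 0, "rz": -1, "claw": 0.0}
    - {"tx": -0.052, "ty": 0.008, "tz": 0, "rx": 0, "ry": 0, "rz": -2, "claw": 0.0}
    - {"tx": -0.08, "ty": 0.013, "tz": 0, "rx": 0, "ry": 0, "rz": -3, "claw": 0.0}
    - {"tx": -0.108, "ty": 0.017, "tz": 0, "rx": 0, "ry": 0, "rz": -4, "claw": 0.0}
    - {"tx": -0.136, "ty": 0.022, "tz": 0, "rx": 0, "ry": 0, "rz": -5, "claw": 0.0}
    - {"tx": -0.164, "ty": 0.027, "tz": 0, "rx": 0, "ry": 0, "rz": -6, "claw": 0.0}
    - {"tx": -0.192, "ty": 0.031, "tz": 0, "rx": 0, "ry": 0, "rz": -7, "claw": 0.0}
    - {"tx": -0.218, "ty": 0.035, "tz": 0.01, "rx": 0, "ry": 0, "rz": -7.7, "claw": 0.0}
    - {"tx": -0.239, "ty": 0.039, "tz": 0.03, "rx": 0, "ry": 0, "rz": -7.7, "claw": 0.0}
    - {"tx": -0.252, "ty": 0.041, "tz": 0.055, "rx": 0, "ry": 0, "rz": -7.7, "claw": 0.0}
    - {"tx": -0.257, "ty": 0.0415, "tz": 0.08, "rx": 0, "ry": 0, "rz": -7.7, "claw": 0.0}
    - {"tx": -0.257, "ty": 0.0415, "tz": 0.1, "rx": 0, "ry": 0, "rz": -7.7, "claw": 0.0}

```text
t: 15.13
tcp_pos: [0.5637, -0.169, 0.2779]
orientation: [-3.14, -0.001, 1.837]
wrist_force: [-0.1, -0.6, -1.7]
grip_width: 0.088
finger_force: 29.9
```

step_arm:
  rows:
    - {"tx": 0, "ty": 0, "tz": 0.02, "rx": 0, "ry": 0, "rz": 0, "claw": 0.0}
    - {"tx": 0, "ty": 0, "tz": 0.04, "rx": 0, "ry": 0, "rz": 0, "claw": 0.0}
    - {"tx": 0, "ty": 0, "tz": 0.055, "rx": 0, "ry": 0, "rz": 0, "claw": 0.0}
    - {"tx": 0, "ty": 0, "tz": 0.065, "rx": 0, "ry": 0, "rz": 0, "claw": 0.0}
    - {"tx": 0, "ty": 0, "tz": 0.07, "rx": 0, "ry": 0, "rz": 0, "claw": 0.0}
    - {"tx": 0, "ty": 0, "tz": 0.07, "rx": 0, "ry": 0, "rz": 0, "claw": 0.0}
    - {"tx": 0, "ty": 0, "tz": 0.07, "rx": 0, "ry": 0, "rz": 0, "claw": 0.0}

```text
t: 15.72
tcp_pos: [0.5644, -0.168, 0.2105]
orientation: [3.141, 0.001, 1.838]
wrist_force: [0.1, 0.8, -1.4]
grip_width: 0.09
finger_force: 29.9
```

```bash
cp top.npz top_old.npz; python3 go.py .5641 -.1686 .21 105.4;python3 - <<'E'
from h import *
p,d=grab('side'); a=cv2.resize(p[130:230,220:310][...,::-1],None,fx=4.2,fy=4.2,interpolation=cv2.INTER_CUBIC)
q,e=grab('top'); b=cv2.resize(q[160:240,290:380][...,::-1],None,fx=4.2,fy=4.2,interpolation=cv2.INTER_CUBIC); b=cv2.copyMakeBorder(b,0,a.shape[0]-b.shape[0],0,0,cv2.BORDER_CONSTANT)
cv2.imwrite('pics/g.png',np.hstack([a,b]))
# holder again from the side + blue card
W=world('side',d); H=cv2.cvtColor(p,cv2.COLOR_RGB2HSV).astype(int)
m=(H[...,0]>100)&(H[...,0]<130)&(H[...,1]>110)&(d>0); m[:, :220]=0; m[:,310:]=0; m[240:]=0
P=W[m]; P=P[(abs(P[:,1]+.17)<.06)]
print(len(P),np.round(np.percentile(P,[2,50,98],axis=0),4))
E
```

```text
t 15.72 tcp [ 0.5644 -0.168   0.2105] [1.7995e+02 5.0000e-02 1.0534e+02] F [ 0.06  0.79 -1.45] M [-0.01 -0.05  0.04]
shift mm [-0.5 -0.5  0.5] rot deg [ 0.05  0.05 -0.06]
327 [[ 0.5308 -0.192   0.0075]
 [ 0.5581 -0.1401  0.1766]
 [ 0.5916 -0.1258  0.3278]]
```

View pics/g.png

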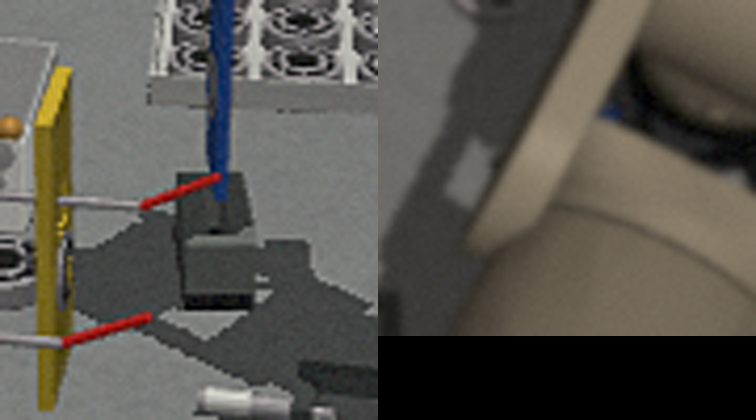

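```bash
cat > al.py <<'E'
from h import *
def proj(n,X):
    c=camera_params(n); Y=np.asarray(X)@np.array(c['R']).T+c['t']; return np.c_[c['fx']*Y[:,0]/Y[:,2]+c['cx'],c['fy']*Y[:,1]/Y[:,2]+c['cy']]
def boxpts(c,w,sx,sy,z0,z1):
    w=np.radians(w); r=np.array([[np.cos(w),-np.sin(w)],[np.sin(w),np.cos(w)]])
    return np.array([[*(r@[a*sx/2,b*sy/2]+c),z] for z in(z0,z1) for a in(-1,1) for b in(-1,1)])
s=read_state(); c=s['tcp_pos'][:2]; w=np.degrees(s['orientation'][2])-90; zb=s['tcp_pos'][2]-.137
p=np.load('side.npz')['p']; H=cv2.cvtColor(p,cv2.COLOR_RGB2HSV).astype(int)
m=((H[...,0]>100)&(H[...,0]<130)&(H[...,1]>110)).astype(np.uint8)
hull=cv2.convexHull(proj('side',boxpts(c,w,.008,.06,zb,zb+.16)).astype(np.float32))
pm=np.zeros((384,512),np.uint8); cv2.fillConvexPoly(pm,np.round(hull*16).astype(np.int32),1,shift=4)
for r in range(132,180,6):
    a=np.nonzero(m[r,255:300])[0]+255; b=np.nonzero(pm[r])[0]
    print(r,'seen',(a.min(),a.max()) if len(a) else None,'pred',(b.min(),b.max()) if len(b) else None)
print('bottom row seen',np.nonzero(m[:,262:285].any(1)&(np.arange(384)<190))[0].max(),'pred',np.nonzero(pm.any(1))[0].max())
# holder in both clean pictures: overlay predicted top rim and slot
O=[]
for n,f in(('side','side.npz'),('top','top_old.npz')):
    im=np.load(f)['p'][...,::-1].copy(); k=6
    T=np.median(proj(n,[[.5641,-.1686,.048]]),0); u,v=int(T[0])-32,int(T[1])-32
    cr=cv2.resize(im[v:v+64,u:u+64],None,fx=k,fy=k,interpolation=cv2.INTER_CUBIC)
    for sx,sy,z in((.044,.092,.048),(.013,.068,.048),(.044,.092,0)):
        q=proj(n,boxpts(np.array([.5641,-.1686]),15.4,sx,sy,z,z)[:4])[[0,1,3,2]]
        cv2.polylines(cr,[np.round(((q-[u,v]+.5)*k)*8).astype(np.int32)],True,(0,255,255),1,cv2.LINE_AA,3)
    O.append(cr)
cv2.imwrite('pics/h.png',np.hstack(O))
E
python3 al.py
```

```text
132 seen (np.int64(270), np.int64(274)) pred (np.int64(269), np.int64(275))
138 seen (np.int64(270), np.int64(275)) pred (np.int64(269), np.int64(275))
144 seen (np.int64(271), np.int64(275)) pred (np.int64(269), np.int64(275))
150 seen (np.int64(269), np.int64(274)) pred (np.int64(269), np.int64(274))
156 seen (np.int64(271), np.int64(274)) pred (np.int64(269), np.int64(274))
162 seen (np.int64(269), np.int64(273)) pred (np.int64(268), np.int64(274))
168 seen (np.int64(270), np.int64(273)) pred (np.int64(268), np.int64(274))
174 seen (np.int64(270), np.int64(273)) pred (np.int64(270), np.int64(273))
bottom row seen 177 pred 177
```

View pics/h.png

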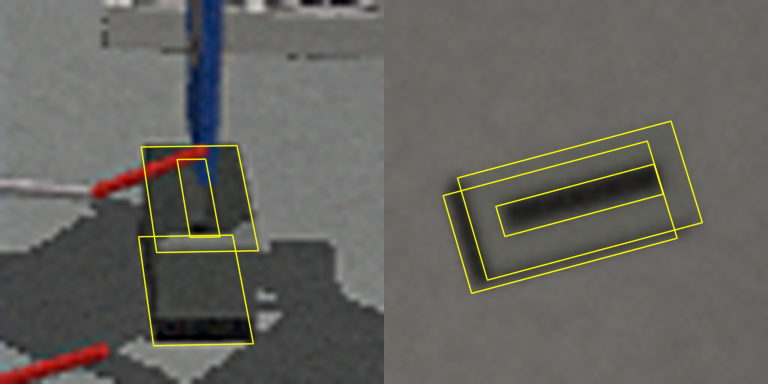

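The predicted outlines fit the holder in both views (side (142–258,147–345), top (445–702,122–292)). The card edges match their prediction to about a pixel, so I lower gently.

step_arm:
  rows:
    - {"tx": 0, "ty": 0, "tz": 0.006, "rx": 0, "ry": 0, "rz": 0, "claw": 0.0}
    - {"tx": 0, "ty": 0, "tz": 0.012, "rx": 0, "ry": 0, "rz": 0, "claw": 0.0}
    - {"tx": 0, "ty": 0, "tz": 0.018, "rx": 0, "ry": 0, "rz": 0, "claw": 0.0}
    - {"tx": 0, "ty": 0, "tz": 0.022, "rx": 0, "ry": 0, "rz": 0, "claw": 0.0}
    - {"tx": 0, "ty": 0, "tz": 0.024, "rx": 0, "ry": 0, "rz": 0, "claw": 0.0}
    - {"tx": 0, "ty": 0, "tz": 0.025, "rx": 0, "ry": 0, "rz": 0, "claw": 0.0}
    - {"tx": 0, "ty": 0, "tz": 0.026, "rx": 0, "ry": 0, "rz": 0, "claw": 0.0}
    - {"tx": 0, "ty": 0, "tz": 0.027, "rx": 0, "ry": 0, "rz": 0, "claw": 0.0}
    - {"tx": 0, "ty": 0, "tz": 0.027, "rx": 0, "ry": 0, "rz": 0, "claw": 0.0}

```text
t: 16.57
tcp_pos: [0.5641, -0.1679, 0.1825]
orientation: [-3.142, -0.0, 1.838]
wrist_force: [0.1, -0.7, -1.8]
grip_width: 0.087
finger_force: 29.9
```

step_arm:
  rows:
    - {"tx": 0, "ty": 0, "tz": 0.001, "rx": 0, "ry": 0, "rz": 0, "claw": 0.0}
    - {"tx": 0, "ty": 0, "tz": 0.002, "rx": 0, "ry": 0, "rz": 0, "claw": 0.0}
    - {"tx": 0, "ty": 0, "tz": 0.003, "rx": 0, "ry": 0, "rz": 0, "claw": 0.0}
    - {"tx": 0, "ty": 0, "tz": 0.003, "rx": 0, "ry": 0, "rz": 0, "claw": 0.0}

```text
t: 16.9
tcp_pos: [0.564, -0.1679, 0.1794]
orientation: [-3.141, -0.0, 1.838]
wrist_force: [0.3, -0.7, -2.3]
grip_width: 0.087
finger_force: 29.9
```

step_arm:
  rows:
    - {"tx": 0, "ty": 0, "tz": 0.002, "rx": 0, "ry": 0, "rz": 0, "claw": 0.0}
    - {"tx": 0, "ty": 0, "tz": 0.004, "rx": 0, "ry": 0, "rz": 0, "claw": 0.0}
    - {"tx": 0, "ty": 0, "tz": 0.006, "rx": 0, "ry": 0, "rz": 0, "claw": 0.0}
    - {"tx": 0, "ty": 0, "tz": 0.008, "rx": 0, "ry": 0, "rz": 0, "claw": 0.0}
    - {"tx": 0, "ty": 0, "tz": 0.01, "rx": 0, "ry": 0, "rz": 0, "claw": 0.0}
    - {"tx": 0, "ty": 0, "tz": 0.012, "rx": 0, "ry": 0, "rz": 0, "claw": 0.0}
    - {"tx": 0, "ty": 0, "tz": 0.012, "rx": 0, "ry": 0, "rz": 0, "claw": 0.0}

```text
t: 17.48
tcp_pos: [0.564, -0.1679, 0.1672]
orientation: [-3.141, -0.0, 1.838]
wrist_force: [0.2, -0.1, -1.7]
grip_width: 0.09
finger_force: 29.9
```

step_arm:
  rows:
    - {"tx": 0, "ty": 0, "tz": 0.002, "rx": 0, "ry": 0, "rz": 0, "claw": 0.0}
    - {"tx": 0, "ty": 0, "tz": 0.004, "rx": 0, "ry": 0, "rz": 0, "claw": 0.0}
    - {"tx": 0, "ty": 0, "tz": 0.006, "rx": 0, "ry": 0, "rz": 0, "claw": 0.0}
    - {"tx": 0, "ty": 0, "tz": 0.008, "rx": 0, "ry": 0, "rz": 0, "claw": 0.0}
    - {"tx": 0, "ty": 0, "tz": 0.01, "rx": 0, "ry": 0, "rz": 0, "claw": 0.0}
    - {"tx": 0, "ty": 0, "tz": 0.012, "rx": 0, "ry": 0, "rz": 0, "claw": 0.0}
    - {"tx": 0, "ty": 0, "tz": 0.012, "rx": 0, "ry": 0, "rz": 0, "claw": 0.0}

```text
t: 18.07
tcp_pos: [0.564, -0.1678, 0.1552]
orientation: [-3.141, -0.0, 1.838]
wrist_force: [-0.5, -0.4, -2.2]
grip_width: 0.085
finger_force: 29.9
```

```bash
python3 go.py .5641 -.1686 .149 105.4
```

```text
t 18.07 tcp [ 0.564  -0.1678  0.1552] [-1.7997e+02 -2.0000e-02  1.0533e+02] F [-0.53 -0.37 -2.24] M [-0.09 -0.13 -0.  ]
shift mm [-0.8 -0.1  6.2] rot deg [-0.03 -0.02 -0.07]
```

Forces stay free, so I'll feel for the floor.

step_arm:
  rows:
    - {"tx": 0, "ty": 0, "tz": 0.002, "rx": 0, "ry": 0, "rz": 0, "claw": 0.0}
    - {"tx": 0, "ty": 0, "tz": 0.004, "rx": 0, "ry": 0, "rz": 0, "claw": 0.0}
    - {"tx": 0, "ty": 0, "tz": 0.005, "rx": 0, "ry": 0, "rz": 0, "claw": 0.0}
    - {"tx": 0, "ty": 0, "tz": 0.0055, "rx": 0, "ry": 0, "rz": 0, "claw": 0.0}
    - {"tx": 0, "ty": 0, "tz": 0.0055, "rx": 0, "ry": 0, "rz": 0, "claw": 0.0}

```text
t: 18.48
tcp_pos: [0.5641, -0.1679, 0.15]
orientation: [-3.141, -0.0, 1.838]
wrist_force: [-0.7, -0.2, -1.5]
grip_width: 0.09
finger_force: 29.9
```

step_arm:
  rows:
    - {"tx": 0, "ty": 0, "tz": 0.0005, "rx": 0, "ry": 0, "rz": 0, "claw": 0.0}
    - {"tx": 0, "ty": 0, "tz": 0.0005, "rx": 0, "ry": 0, "rz": 0, "claw": 0.0}

```text
t: 18.65
tcp_pos: [0.5641, -0.1679, 0.1496]
orientation: [3.142, 0.0, 1.838]
wrist_force: [0.1, 0.1, -0.7]
grip_width: 0.087
finger_force: 29.9
```

step_arm:
  rows:
    - {"tx": 0, "ty": 0, "tz": 0.0005, "rx": 0, "ry": 0, "rz": 0, "claw": 0.0}
    - {"tx": 0, "ty": 0, "tz": 0.0005, "rx": 0, "ry": 0, "rz": 0, "claw": 0.0}

```text
t: 18.82
tcp_pos: [0.5643, -0.1679, 0.1495]
orientation: [3.141, 0.0, 1.838]
wrist_force: [-0.8, -0.4, 0.5]
grip_width: 0.086
finger_force: 29.9
```

step_arm:
  rows:
    - {"tx": 0, "ty": 0, "tz": 0.0004, "rx": 0, "ry": 0, "rz": 0, "claw": 0.0}
    - {"tx": 0, "ty": 0, "tz": 0.0004, "rx": 0, "ry": 0, "rz": 0, "claw": 0.0}
    - {"tx": 0, "ty": 0, "tz": 0.0004, "rx": 0, "ry": 0, "rz": 0, "claw": 0.0}

```text
t: 19.07
tcp_pos: [0.5644, -0.168, 0.1495]
orientation: [3.141, 0.001, 1.838]
wrist_force: [-0.2, 0.4, 6.0]
grip_width: 0.089
finger_force: 29.9
```

The card is on the floor of the slot: 6 N upward, and the height matches the 12 mm floor. Now I release and rise slowly.

step_arm:
  rows:
    - {"tx": 0, "ty": 0, "tz": -0.0004, "rx": 0, "ry": 0, "rz": 0, "claw": 0.0}
    - {"tx": 0, "ty": 0, "tz": -0.0004, "rx": 0, "ry": 0, "rz": 0, "claw": 0.009}
    - {"tx": 0, "ty": 0, "tz": -0.0004, "rx": 0, "ry": 0, "rz": 0, "claw": 0.012}
    - {"tx": 0, "ty": 0, "tz": -0.0004, "rx": 0, "ry": 0, "rz": 0, "claw": 0.02}
    - {"tx": 0, "ty": 0, "tz": -0.0004, "rx": 0, "ry": 0, "rz": 0, "claw": 0.03}
    - {"tx": 0, "ty": 0, "tz": -0.0004, "rx": 0, "ry": 0, "rz": 0, "claw": 0.04}
    - {"tx": 0, "ty": 0, "tz": -0.0004, "rx": 0, "ry": 0, "rz": 0, "claw": 0.05}
    - {"tx": 0, "ty": 0, "tz": -0.0004, "rx": 0, "ry": 0, "rz": 0, "claw": 0.05}

```text
t: 19.73
tcp_pos: [0.5641, -0.1679, 0.1491]
orientation: [-3.142, -0.0, 1.838]
wrist_force: [-0.0, 0.3, -0.2]
grip_width: 0.493
finger_force: 0.0
```

step_arm:
  rows:
    - {"tx": 0, "ty": 0, "tz": -0.004, "rx": 0, "ry": 0, "rz": 0, "claw": 0.05}
    - {"tx": 0, "ty": 0, "tz": -0.012, "rx": 0, "ry": 0, "rz": 0, "claw": 0.05}
    - {"tx": 0, "ty": 0, "tz": -0.025, "rx": 0, "ry": 0, "rz": 0, "claw": 0.05}
    - {"tx": 0, "ty": 0, "tz": -0.045, "rx": 0, "ry": 0, "rz": 0, "claw": 0.05}
    - {"tx": 0, "ty": 0, "tz": -0.07, "rx": 0, "ry": 0, "rz": 0, "claw": 0.05}
    - {"tx": 0, "ty": 0, "tz": -0.1, "rx": 0, "ry": 0, "rz": 0, "claw": 0.05}
    - {"tx": 0, "ty": 0, "tz": -0.12, "rx": 0, "ry": 0, "rz": 0, "claw": 0.05}
    - {"tx": 0, "ty": 0, "tz": -0.12, "rx": 0, "ry": 0, "rz": 0, "claw": 0.05}

```text
t: 20.4
tcp_pos: [0.5652, -0.1684, 0.2746]
orientation: [3.135, 0.006, 1.839]
wrist_force: [0.1, 0.0, 0.3]
grip_width: 0.57
finger_force: 0.0
```

```bash
python3 - <<'E'
from h import *
p,d=grab('side'); cv2.imwrite('pics/i.png',cv2.resize(p[:,120:420][...,::-1],None,fx=1.5,fy=1.5,interpolation=cv2.INTER_CUBIC))
E
```

```text
(no output)
```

View pics/i.png

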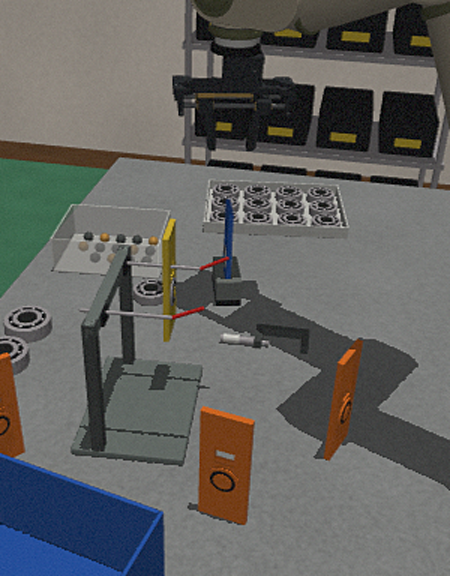

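The blue card stands upright in the holder at (228,240), and the gripper is clear above it at (232,100). The yellow card is on its peg at (169,280), both red tips are intact, and the bearing (150,290) and micrometer (265,340) have not moved.

```bash
python3 -c "from workcell import *; print(job_done())"
```

```text
the job is handed in; nothing more can be done
None
```

The blue card is off its peg and standing upright at the bottom of the grey holder's slot, the job is handed in, and in the last picture both pegs, the yellow card, the bearing and the micrometer are as they were.

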